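Change the bench over to the stand-by supply

TASK

The grey changeover panel feeds the bench machines through its left-hand switch; change it over to the right-hand one (left and right as the robot sees them). Throw the left lever from on (leaning away from you) to off (leaning towards you), slide the interlock plate by its black knob all the way to the left, and then throw the right lever over to on. Leave the tools and oddments round the panel where they are.

Things in the scene. Friction and masses are not known exactly. Their poses are not given: they have to be found in the camera images.
- changeover_panel: Grey steel desk box fixed to the bench, 160 mm deep (x), 220 wide (y), 60 high in front, 92 at the rear; origin: centre of its underside, x to its rear, y to its left, z up. The top rises to the rear at 0.2 rad (its normal leans 0.2 rad to the front). Two grey switches on it, faces 22 mm above the top, levers at y = +46 and -46 mm. Two conduits, 54 mm high, stick out 55 mm at the rear.
- lever_left (a joint): Left lever, rad: 0 = off, leaning 0.45 rad from the top's normal to the front (to the robot); 0.9 = on, leaning 0.45 rad to the rear. Starts on. An over-centre spring holds it at either stop: about 7 N at the tip to leave a stop, less towards mid-travel (0.45), past which it snaps over by itself.
- lever_left_tip (a point): Middle of the left lever's end, 64 mm from the hinge axis, about 40 mm above the switch face at either stop. The lever is flat and black, 14 mm wide (panel's y), 11 mm thick. The point's z axis points along the lever away from the hinge, its y axis is the panel's y.
- lever_left_hinge (a point): Point on the left lever's hinge axis (along the panel's y), at the middle of its width, inside the switch 18 mm below its face.
- lever_right (a joint): Right lever, rad: 0 = off, leaning 0.45 rad from the top's normal to the front (to the robot); 0.9 = on, leaning 0.45 rad to the rear. Starts off. An over-centre spring holds it at either stop: about 7 N at the tip to leave a stop, less towards mid-travel (0.45), past which it snaps over by itself.
- lever_right_tip (a point): Middle of the right lever's end, 64 mm from the hinge axis, about 40 mm above the switch face at either stop. The lever is flat and black, 14 mm wide (panel's y), 11 mm thick. The point's z axis points along the lever away from the hinge, its y axis is the panel's y.
- lever_right_hinge (a point): Point on the right lever's hinge axis (along the panel's y), at the middle of its width, inside the switch 18 mm below its face.
- interlock_plate (a joint): Steel strip 92 x 24 x 3 mm, top 5 mm above the switch faces in their rear (on) half, m along panel's y: 0 = fully right (its end stops the right lever going on), 0.028 = fully left (stops the left lever going on). Slides with about 2 N friction, stays put, and only moves across while both levers are off: a lever that is on stands in its way. Starts within 4 mm of 0.
- knob_top (a point): Centre of the top of the plate's black round knob: 14 mm diameter, 24 mm tall on a thin neck, top 36 mm above the switch faces. Stands along the top's normal at the plate's middle, 8.5 mm to the rear of the line between the hinges; moves with the plate, from 14 mm right of the panel's middle to 14 mm left.
- screwdriver: Bystander: small screwdriver with a yellow handle, 29 x 147 x 29 mm, lying left of the panel; origin at the centre of its underside.
- padlock: Bystander: brass padlock with a closed steel shackle, 18 x 42 x 66 mm, standing just right of the panel; origin at the centre of its underside.
- oil_bottle: Bystander: yellow plastic oil bottle with a red pointed cap, 42 mm across, 134 mm high, standing right of the panel; origin at the centre of its underside.
- mortice_key: Bystander: long plain steel mortice key, 81 x 27 x 8 mm, lying at the right front corner of the panel; origin at the centre of its underside.
- tape_roll: Bystander: roll of brown tape lying flat, 60 mm across, 18 mm high; origin at the centre of its underside.
- lock_cylinder: Bystander: plain brass lock cylinder of figure-eight section, 17 x 68 x 33 mm, standing behind the panel on the left; origin at the centre of its underside.
- engraver_post (a point): A fixed obstacle: point on the axis of the tall black post of the red key-cutting machine that stands between the robot and the panel, 0.30 m above the bench. The post is about 75 mm square below this point and carries a 45 mm wide knob up to 0.385 m; the rest of the machine stays below 0.28 m. Cross it high, and keep the tool upright at the panel.

How it is judged:
By the outcome, as a careful person would: the job done as asked, in the order asked, and still so for the second after the job is handed in, with the robot touching nothing.
It also fails if it takes over 51 s, if anything falls off the work surface, if the arm or the gripper's body presses on something with over 40 N, if the wrist force passes 120 N, or if a joint passes its speed limit or range.

ROBOT

A 7-joint arm with a two-finger parallel gripper is mounted at the origin on a cart in front of the work surface, level with it; the furniture and walls round the work are solid. World frame = base frame: x ahead of the robot, y to its left, z up, the work surface at z = 0. Lengths are in mm, angles in rad, forces in N, time in s.
With the tool pointing down it reaches from about 400 to 850 mm from the base axis. Payload 10.4 kg.
Tool frame: the origin (TCP) lies on the centre line of the jaws, within the pads' length; the fingertips stand 25 mm ahead of it and the grasp point (between the pads) lies 6 mm ahead of it; z points along the fingers, y is the line along which they close (so a half turn about z gives the same grasp; the last joint's range is limited). The gripper opens to 87 mm and grips with 3 to 60 N. Pads are 19 mm wide; open, the fingers measure 117 mm over their backs; the gripper's body (75 mm by 190 mm) begins 51 mm behind the grasp point.
Start: joints at [-1.179, 0.332, -0.065, 1.46, 0.022, 1.35, -0.088], TCP at [251.869, 572.024, 247.576] pointing down, gripper open.
Joint ranges: [-2.6, 2.6], [-0.5, 2.12], [-1.47, 1.34], [0.16, 2.42], [-1.27, 4.41], [0.06, 2.06], [-2.6, 2.6]. Speed limits (rad/s): [2.22, 2.22, 2.79, 2.79, 3.14, 3.14, 3.14].

INTERFACE

Orientations are given as a unit quaternion [w, x, y, z].
In Python, from station import manip, grip, capture, spot_in, outline_of gives the robot as it stands. Calls block until the motion is done:
- manip.reach(position, orientation): joint-space move of the TCP to a pose.
- manip.movel(position, rate=150, rotation=None, contact_N=None): straight line of the TCP; rotation=None keeps the orientation; rate is the mean speed in mm/s. With contact_N (N) it stops when the force on the tool has changed by that much, and returns True; else False.
- manip.move_joints(angles): joint-space move.
- grip(opening, grip_force=None): finger opening in mm; grip_force is the grip in N (None keeps the last); returns when the fingers have stopped.
- manip.dwell(seconds).
- manip.solve_ik(position, orientation): joint angles nearest the present ones, or None.
- capture(name): name is "scene" or "top" or "wrist"; returns a dict with "image" (480x640x3 uint8, red, green, blue), "K" (3x3 intrinsics, pixels), "rvec" (rotation vector, rad) and "tvec" (3), from world to camera coordinates, as OpenCV has them. Camera axes: x right, y down, z forward; pixel columns grow to the right and rows downward; lengths in mm; the calibration is good to about 2 mm. A picture is of the moment at which its call begins. There is no depth.
A pose or a line that the arm cannot do raises manip.IKError and nothing moves.
- manip.sign_off(): hands the job in; it is judged then, once.
Trained networks look in the newest picture that a camera, given by its name, has taken for a name from the list of things; names that differ only in an ending like _2 or _b are one class to them, and where a whole thing is asked for, a point or a joint stands for the part that bears it (a point fixed in the world has none). Each returns a list of dicts, best first, with "conf" (0 to 1); they miss things now and then, are a little off and sometimes report something else, mostly with a low value. They report only what shows in the picture. A call takes as long as a camera call.
- spot_in(camera, query): "at" ([x, y, z] in mm, in world coordinates, good to about 4 mm: the middle of the surface that is visible of it).
- outline_of(camera, query): "region" (480x640 bool, what is visible of it).
Readings, each from a call of its own:
- manip.read_t(): time.
- manip.read_joints(): joint angles.
- manip.read_joint_velocities(): joint speeds.
- manip.read_joint_efforts(): joint torques, N m.
- manip.read_tool_pos(): TCP position.
- manip.read_eef_rot(): TCP orientation.
- manip.read_ft_force(): force on the tool from outside, world axes, zero at the start.
- manip.read_ft_torque(): the same for the moment, N m.
- manip.read_width(): finger opening in mm.
- manip.read_gripper_force(): force on a finger pad.
Only numpy, scipy, OpenCV 4.12 (cv2) and the standard library are available. Lean on these libraries where they do the work, as an engineer would, in place of code of your own. Each camera call takes 0.05 s, during which the arm holds its last target. There are 200 camera calls.

## Working session

There is one attempt and no reset: what is moved stays moved. The work goes in short steps, each a Python script; the robot and the scene stay as the last script left them, time stands still between calls to the robot, and variables do not carry over. Pictures are saved under pics/ and viewed, at most 10 in all, crops included, and the job is handed in when it is done.

```bash
mkdir -p pics; ls
python3 - <<'E'
from station import manip, grip, capture, spot_in, outline_of
import cv2
for c in ("scene","top"):
    d=capture(c); cv2.imwrite(f"pics/{c}1.png",d["image"][:,:,::-1])
    print(c,d["K"].tolist(),d["rvec"],d["tvec"])
    for q in ("changeover_panel","lever_left_tip","lever_right_tip","lever_left_hinge","lever_right_hinge","knob_top","engraver_post","oil_bottle","padlock","lock_cylinder"):
        print(q,[(r["at"],round(r["conf"],2)) for r in spot_in(c,q)][:3])
print(manip.read_t(),manip.read_eef_rot(),manip.read_tool_pos())
E
```

```text
pics
station.py
scene [[623.8262678772961, 0.0, 317.64126291668885], [0.0, 623.8262678772961, 236.34250054485256], [0.0, 0.0, 1.0]] [ 2.20442661 -0.87578607  0.35307967] [-523.13614834  360.58344158 1086.6367878 ]
changeover_panel [([607.0, -266.0, 86.5], 0.8)]
lever_left_tip [([653.3, -196.4, 125.7], 0.62)]
lever_right_tip [([567.9, -374.5, 6.7], 0.37)]
lever_left_hinge []
lever_right_hinge [([591.8, -278.0, 120.5], 0.65)]
knob_top [([628.6, -251.3, 106.3], 0.82)]Traceback (most recent call last):
  File "<stdin>", line 7, in <module>
ValueError: it knows: changeover_panel, interlock_plate, knob_top, lever_left, lever_left_hinge, lever_left_tip, lever_right, lever_right_hinge, lever_right_tip, lock_cylinder, mortice_key, oil_bottle, padlock, s
```

Run:
```python
from station import manip, grip, capture, spot_in, outline_of
import cv2
for c in ("scene","top","wrist"):
    d=capture(c); cv2.imwrite(f"pics/{c}2.png",d["image"][:,:,::-1])
    print(c,d["K"].tolist(),d["rvec"],d["tvec"])
    if c=="wrist":break
    for q in ("changeover_panel","lever_left_tip","lever_right_tip","lever_left_hinge","lever_right_hinge","knob_top","interlock_plate","oil_bottle","padlock","lock_cylinder"):
        print(q,[(r["at"],round(r["conf"],2)) for r in spot_in(c,q)][:3])
print(manip.read_t(),manip.read_eef_rot(),manip.read_tool_pos())
```

```text
scene [[623.8262678772961, 0.0, 317.64126291668885], [0.0, 623.8262678772961, 236.34250054485256], [0.0, 0.0, 1.0]] [ 2.20442661 -0.87578607  0.35307967] [-523.13614834  360.58344158 1086.6367878 ]
changeover_panel [([607.6, -266.2, 82.6], 0.83)]
lever_left_tip [([631.2, -251.1, 107.4], 0.51), ([653.5, -198.0, 124.3], 0.45)]
lever_right_tip [([591.0, -277.4, 117.3], 0.62)]
lever_left_hinge [([652.8, -197.8, 124.0], 0.55)]
lever_right_hinge [([592.4, -279.9, 119.4], 0.7)]
knob_top [([629.9, -251.2, 103.3], 0.76), ([787.9, -163.2, 26.6], 0.5)]
interlock_plate [([631.5, -252.8, 103.6], 0.82)]
oil_bottle [([616.9, -414.7, 72.3], 0.94), ([585.5, -376.0, 32.6], 0.62)]
padlock [([589.8, -377.9, 30.7], 0.95), ([591.0, -277.5, 118.8], 0.28)]
lock_cylinder [([788.7, -168.1, 26.1], 0.74), ([593.0, -278.4, 115.1], 0.39)]
top [[582.8881434921481, 0.0, 315.3146441446856], [0.0, 582.8881434921481, 235.38112290894335], [0.0, 0.0, 1.0]] [ 2.07261189 -2.1612349   0.226443  ] [-146.3828368   610.46952107 1255.26313023]
changeover_panel [([628.2, -234.5, 90.3], 0.59)]
lever_left_tip [([594.0, -277.1, 127.0], 0.6)]
lever_right_tip [([635.7, -250.8, 104.6], 0.32), ([653.0, -189.1, 132.2], 0.27)]
lever_left_hinge [([656.0, -193.4, 129.8], 0.45)]
lever_right_hinge [([596.2, -277.3, 128.0], 0.6), ([638.3, -248.9, 104.7], 0.27)]
knob_top [([636.1, -252.4, 106.4], 0.85)]
interlock_plate [([638.1, -249.5, 101.5], 0.86), ([648.8, -196.0, 128.4], 0.2)]
oil_bottle [([627.0, -400.7, 74.7], 0.79), ([524.4, -383.0, 3.3], 0.22)]
padlock [([593.0, -369.8, 33.6], 0.64)]
lock_cylinder [([783.8, -152.0, 31.0], 0.59)]
wrist [[392.7394636219388, 0.0, 319.61052641054835], [0.0, 392.7394636219388, 236.9601248335482], [0.0, 0.0, 1.0]] [-2.42873498 -1.58527533 -0.22124818] [-624.80531702  -33.37882707  390.75827348]
1.5 [4.85705452e-06 2.05910682e-01 9.78570789e-01 5.46465214e-05] [251.88081965 572.01553959 247.58873785]
```

View pics/scene1.png

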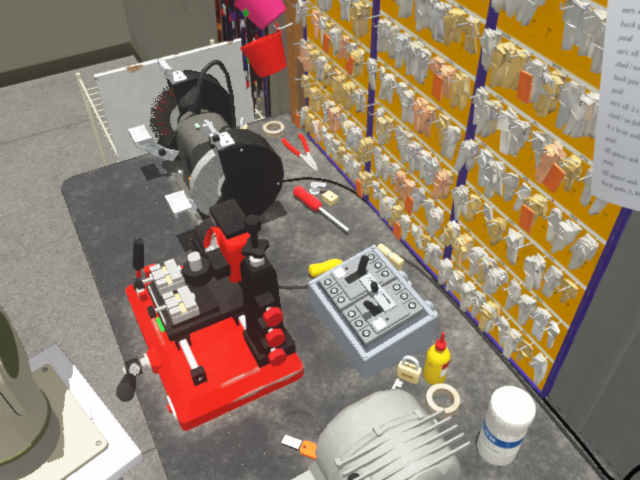

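View pics/top2.png

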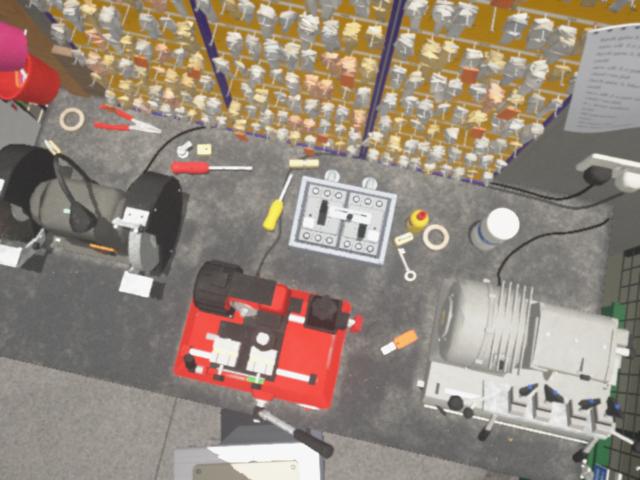

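The scene view shows the panel at about (372,308) with the post of the red machine in front of it. In the top view the panel is at about (343,220) and the post's knob at about (325,308). Next I'll crop closer for corner picking.

Run:
```python
import cv2
a=cv2.imread("pics/top2.png")[165:275,275:425]; b=cv2.imread("pics/scene1.png")[235:380,295:450]
cv2.imwrite("pics/tc.png",cv2.resize(a,None,fx=5,fy=5,interpolation=cv2.INTER_CUBIC))
cv2.imwrite("pics/sc.png",cv2.resize(b,None,fx=4,fy=4,interpolation=cv2.INTER_CUBIC))
```

```text
(no output)
```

View pics/tc.png

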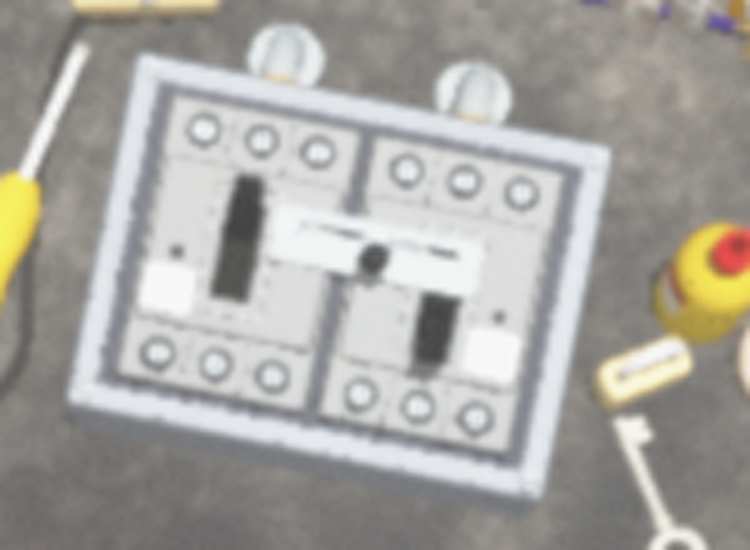

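View pics/sc.png

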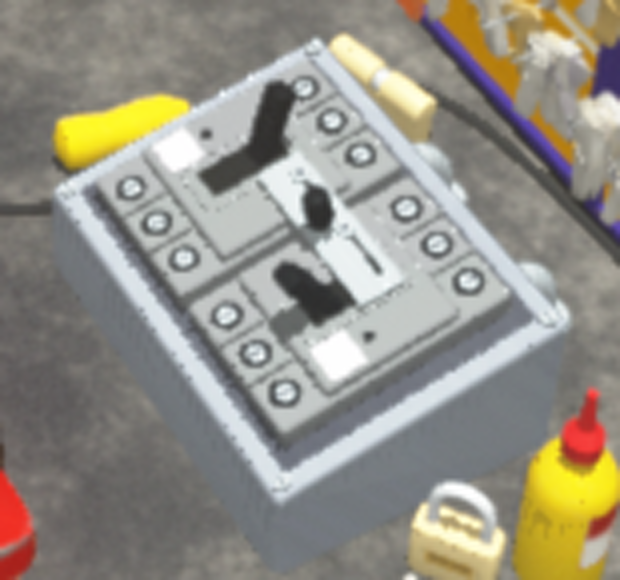

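The crops show the rim corners cleanly: RL (143,55), RR (609,149), FR (538,497), FL (70,403) in the top crop. The knob is at (374,258) there. I'll fit the pose from both views.

```bash
cat > model.py <<'E'
import numpy as np
from scipy.spatial.transform import Rotation as R
T=.2; U=np.array([np.cos(T),0,np.sin(T)]); N=np.array([-np.sin(T),0,np.cos(T)]); Y=np.array([0,1,0.])
def top(s,y,h): return np.array([0,0,76.])+s*U+y*Y+h*N          # panel frame: along slope, y, above top
def tip(y,q,s0,r=64): a=q-.45; return top(s0+r*np.sin(a),y,4+r*np.cos(a))
def world(p,pose): return R.from_euler('z',pose[2]).apply(p)+[pose[0],pose[1],0]
E
cat > fit.py <<'E'
import numpy as np,cv2
from scipy.optimize import least_squares
from model import *
from station import capture
cor=np.array([[80,110,92],[80,-110,92],[-80,-110,60],[-80,110,60.]])
obs={"top":(5,(275,165),[(143,55),(609,149),(538,497),(70,403),(374,256),(250,182),(431,366)]),
"scene":(4,(295,235),[(318,42),(568,318),(278,493),(57,193),(318,192),(281,90),(287,272)])}
cams={c:capture(c) for c in obs}
def pts(v): return np.array([*(world(p,v) for p in cor),world(top(v[3]+8.5,v[4],58),v),world(tip(46,.9,v[3]),v),world(tip(-46,0,v[3]),v)])
def res(v):
    out=[]
    for k,(c,(f,o,p)) in enumerate(obs.items()):
        d=cams[c]; q=cv2.projectPoints(pts(v),d["rvec"],d["tvec"],d["K"],None)[0][:,0]
        out.append(q-((np.array(p)+.5)/f-.5+o))
    return np.array(out)
for idx in (slice(None),slice(0,4),):
    r=least_squares(lambda v:np.append(res(v)[:,idx].ravel(),[(v[3])*.02,(v[4]+12)*.1]),[620,-240,-.2,0,-12])
    print(r.x.round(3)); print(res(r.x).round(2).tolist())
    if idx==slice(None): np.save("pose.npy",r.x); print(pts(r.x).round(1)[4:])
# post candidate from pixels of knob
E
python3 fit.py
```

```text
[ 6.34957e+02 -2.35429e+02 -2.48000e-01 -3.75000e-01 -1.35790e+01]
[[[-0.7, -1.15], [1.92, -0.66], [1.54, 0.93], [-0.64, -0.02], [0.82, 0.33], [0.28, 0.71], [0.89, -2.12]], [[-0.12, -2.85], [1.08, 0.66], [-0.22, 2.18], [-2.18, -2.1], [-1.12, -0.28], [-0.3, -1.03], [-0.78, 0.1]]]
[[ 628.2 -247.7  134.5]
 [ 660.5 -194.4  141.9]
 [ 585.  -270.2  130.8]]
[ 6.34938e+02 -2.35287e+02 -2.47000e-01  0.00000e+00 -1.20000e+01]
[[[-0.82, -1.09], [1.82, -0.71], [1.53, 0.89], [-0.67, 0.06], [0.08, 0.01], [0.23, 0.57], [0.89, -2.3]], [[-0.26, -2.89], [1.04, 0.56], [-0.19, 2.15], [-2.27, -2.08], [-1.46, -0.97], [-0.23, -1.16], [-0.62, -0.04]]]
```

```bash
sed -i 's/(250,182),(431,366)/(248,189),(433,356)/; s/range//' fit.py
python3 - <<'E'
s=open('fit.py').read()
s=s.replace("world(p,v) for p in cor","world(p-np.sign(p-[0,0,76])*[v[5],v[5],0],v) for p in cor")
s=s.replace("(v[4]+12)*.1]","(v[4]+12)*.1,v[5]*.05]").replace("0,-12])","0,-12,1])")
open('fit.py','w').write(s)
E
python3 fit.py
python3 - <<'E'
import numpy as np,cv2
from station import capture
# post: triangulate knob top pixel guesses, top (325,306), scene (256,222)
P=[];x=[]
for c,p in (("top",(325,306)),("scene",(255,222))):
    d=capture(c);P.append(d["K"]@np.c_[cv2.Rodrigues(np.array(d["rvec"]))[0],d["tvec"]]);x.append(np.array(p,float))
h=cv2.triangulatePoints(P[0],P[1],x[0],x[1]);print((h[:3]/h[3]).ravel())
E
```

```text
[ 6.34721e+02 -2.35605e+02 -2.45000e-01 -3.70000e-02 -1.33420e+01
  2.71300e+00]
[[[0.19, 0.41], [0.54, 0.2], [0.77, -0.49], [0.93, -0.69], [0.84, 0.24], [0.76, -0.69], [0.67, -0.22]], [[-0.7, -1.51], [-0.93, 0.21], [0.43, 0.62], [-0.48, -1.5], [-1.03, -0.34], [-0.24, -1.0], [-0.55, 0.14]]]
[[ 628.3 -247.8  134.5]
 [ 660.5 -194.6  141.9]
 [ 585.2 -270.6  130.9]]
[ 6.34646e+02 -2.35635e+02 -2.46000e-01  0.00000e+00 -1.20000e+01
  2.71700e+00]
[[[0.24, 0.41], [0.57, 0.28], [0.75, -0.42], [0.93, -0.71], [0.25, 0.14], [0.79, -0.69], [0.68, -0.18]], [[-0.66, -1.48], [-0.96, 0.29], [0.36, 0.65], [-0.47, -1.5], [-1.42, -0.79], [-0.22, -0.99], [-0.58, 0.16]]]
[ 421.01557285 -180.74270104  376.07988512]
```

```bash
cat >> model.py <<'E'
pose=np.load('pose.npy'); S0=pose[3]
def quat(flip=0):   # tool z down, tool y along panel y
    th=pose[2]+flip*np.pi
    q=(R.from_euler('z',th)*R.from_euler('x',np.pi)).as_quat()
    return [q[3],q[0],q[1],q[2]]
def tcp(s,y,h): return world(top(s+S0,y,h),pose)+[0,0,25.]    # fingertip centre at (s,y,h)
E
python3 - <<'E'
from model import *
from station import manip
from scipy.optimize import least_squares
A=[];B=[]
for f in (0,1):
  for n,p in (("L0",tcp(55,46,47)),("L1",tcp(2,46,47)),("K",tcp(10,-40,38)),("R0",tcp(-56,-46,47)),("R1",tcp(0,-46,47)),("hi",[645,-240,480]),("hi0",[252,572,480])):
    q=manip.solve_ik(list(p),quat(f)); print(f,n,p.round(0) if hasattr(p,'round') else p,None if q is None else np.round(q,2))
# planar kinematics from IK samples at the start's azimuth
q0=manip.read_eef_rot()
d=np.array([251.87,572.02]);d/=np.linalg.norm(d)
for r in (480,560,640,720,800):
  for z in (100,250,400):
    q=manip.solve_ik([*(d*r),z],list(q0))
    if q is not None and abs(q[2])<.15: A.append(q);B.append((r,z))
A=np.array(A);B=np.array(B,float)
def f(v):
    a=A[:,1];b=a+A[:,3]
    r=v[0]+v[1]*np.sin(a)+v[2]*np.cos(a)+v[3]*np.sin(b)+v[4]*np.cos(b); z=v[5]+v[1]*np.cos(a)-v[2]*np.sin(a)+v[3]*np.cos(b)-v[4]*np.sin(b)
    return np.r_[r-B[:,0],z-B[:,1]]
s=least_squares(f,[0,400,0,400,0,150]);print(len(A),s.x.round(1),np.abs(s.fun).max())
E
```

```text
0 L0 [ 689. -202.  158.] [-0.26  0.7   0.78  1.32 -0.49  1.31 -1.3 ]
0 L1 [ 639. -189.  147.] [-0.38  0.63  0.87  1.5  -0.49  1.24 -1.26]
0 K [ 627. -275.  140.] [-0.24  0.69  0.89  1.45 -0.55  1.26 -1.11]
0 R0 [ 561. -265.  136.] [-0.3   0.54  0.89  1.65 -0.45  1.17 -1.11]
0 R1 [ 614. -278.  147.] [-0.24  0.66  0.89  1.48 -0.52  1.26 -1.11]
0 hi [645, -240, 480] [-0.1   0.62  0.92  0.76 -0.51  1.93 -1.3 ]
0 hi0 [252, 572, 480] None
1 L0 [ 689. -202.  158.] [-0.28  0.72  0.81  1.32 -0.51  1.32  1.86]
1 L1 [ 639. -189.  147.] [-0.34  0.6   0.81  1.5  -0.45  1.23  1.85]
1 K [ 627. -275.  140.] [-0.19  0.65  0.8   1.45 -0.48  1.24  1.99]
1 R0 [ 561. -265.  136.] [-0.24  0.51  0.81  1.64 -0.4   1.16  1.99]
1 R1 [ 614. -278.  147.] [-0.19  0.62  0.8   1.47 -0.46  1.24  1.99]
1 hi [645, -240, 480] [-0.12  0.64  1.    0.76 -0.57  1.94  1.87]
1 hi0 [252, 572, 480] [-1.18  0.34 -0.07  0.97  0.02  1.83  0.08]
15 [ 2.000e-01  4.495e+02  1.000e-01  4.902e+02  7.000e-01 -6.890e+01] 0.15457683348870432
```

Run:
```python
from model import *
from station import manip, grip, capture
from scipy.optimize import fsolve
import cv2
d=capture("wrist"); C=-cv2.Rodrigues(np.array(d["rvec"]))[0].T@np.array(d["tvec"])
q=manip.read_eef_rot(); Rt=R.from_quat([q[1],q[2],q[3],q[0]])
c=Rt.inv().apply(C-manip.read_tool_pos()); print("cam in tool",c.round(0))
def planar(x,y,z,j7):
    r=np.hypot(x,y); a,b=fsolve(lambda v:[450*np.sin(v[0])+490*np.sin(v[1])-r,-69+450*np.cos(v[0])+490*np.cos(v[1])-z],[.4,1.6])
    return [-np.arctan2(y,x),a,0,b-a,0,np.pi-b,j7]
flip=0 if c[0]>=0 else 1
h=tcp(55,46,47)
j1=-np.arctan2(h[1],h[0]); j7=.08+(j1+1.18)-(0 if flip else np.pi)
tgt=planar(h[0],h[1],470,j7); print(flip,np.round(tgt,2))
grip(0,20)
p=manip.read_tool_pos(); manip.movel([p[0],p[1],470],rate=250)
manip.move_joints(tgt)
print(manip.read_t(),manip.read_tool_pos(),manip.read_eef_rot(),quat(flip),manip.read_width())
np.save("flip.npy",flip)
manip.reach(list(h+[0,0,60]),quat(flip)); print(manip.read_tool_pos(),manip.read_joints(),manip.read_t(),manip.read_ft_force())
for c in ("wrist","scene"):cv2.imwrite(f"pics/{c}3.png",capture(c)["image"][:,:,::-1])
```

```text
cam in tool [  75.   -0. -137.]
0 [ 0.28  0.61  0.    0.6   0.    1.93 -1.6 ]
7.6333 [ 675.80519951 -244.38423613  469.26443166] [-1.74284696e-04  9.88082693e-01 -1.53923863e-01  7.81846963e-05] [np.float64(6.077199055301651e-17), np.float64(0.9924819236914406), np.float64(-0.12239130339095766), np.float64(-7.494305897060445e-18)] 0.07660868940085085
[ 689.91017733 -202.30584432  219.89760772] [ 0.2490349   0.55380933 -0.04296349  1.20723737  0.02332243  1.37832178
 -1.60848314] 8.6333 [-0.65877923 -0.2233644  -0.09290445]
```

View pics/wrist3.png

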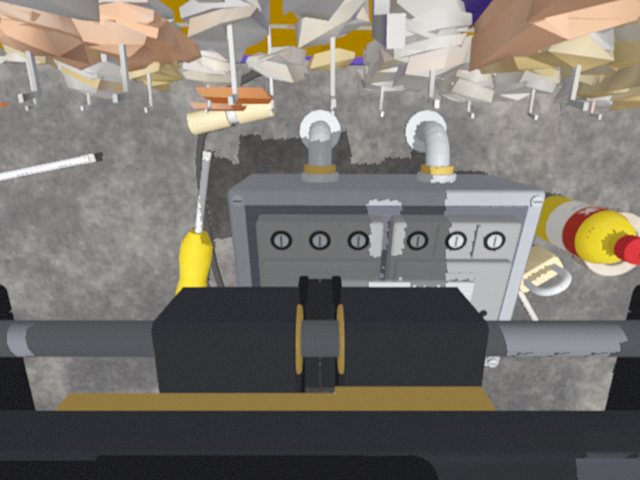

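View pics/scene3.png

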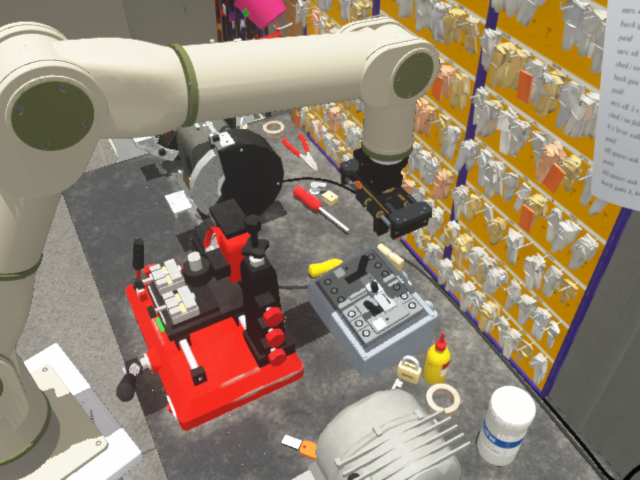

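The wrist view shows the rear rim corners at about (231,193) and (545,193), and the tool aligned square with the panel. The scene view shows the forearm well above the post. I'll check the fit against the corners, then throw the left lever.

Run:
```python
from model import *
from station import manip, grip, capture
import cv2
d=capture("wrist")
print(cv2.projectPoints(np.array([world(np.array([77.3,y,92.]),pose) for y in (107.3,-107.3)]),d["rvec"],d["tvec"],d["K"],None)[0].round(1).tolist())
manip.movel(list(tcp(55,46,47)),rate=80)
print(manip.read_ft_force(),manip.read_t())
for s in np.arange(50,-1,-6):
    manip.movel(list(tcp(s,46,47)),rate=60); print(s,manip.read_ft_force().round(1) if hasattr(manip.read_ft_force(),'round') else manip.read_ft_force())
manip.movel(list(tcp(6,46,47)),rate=80)
manip.movel(list(tcp(15,46,100)),rate=120)
print(manip.read_t(),manip.read_ft_force())
cv2.imwrite("pics/s4.png",cv2.resize(capture("scene")["image"][235:380,295:450,::-1],None,fx=4,fy=4))
```

```text
[[[228.4, 191.6]], [[543.9, 191.5]]]
[-0.51581678 -0.15597578  0.51194132] 9.6833
50 [ 0.4  0.5 -0.9]
44 [ 0.   0.1 -0.3]
38 [ 7.5 -1.7 -0.7]
32 [ 7.2 -1.9  3.9]
26 [ 5.6 -1.   4. ]
20 [ 2.7 -1.   1.8]
14 [-0.8 -0.1 -0.6]
8 [ 0.7 -0.1  0. ]
2 [-0.2  0.3 -0.4]
12.7833 [-0.71390344  0.1333242  -1.12980321]
```

View pics/s4.png

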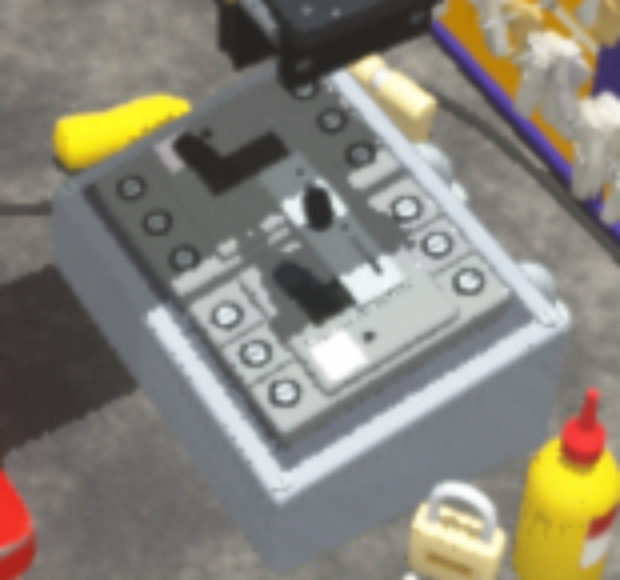

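Left lever is now at front (tip at (190,150) in the crop), with contact where the model predicted. Now the plate.

Run:
```python
from model import *
from station import manip, grip, capture
import cv2
def py():
    p=np.array(manip.read_tool_pos())-[pose[0],pose[1],0]; return R.from_euler('z',-pose[2]).apply(p)[1].round(1)
manip.movel(list(tcp(10,-42,100)),rate=120)
print("down hit",manip.movel(list(tcp(10,-42,39)),rate=60,contact_N=8),manip.read_ft_force())
for y,c in ((-33,12),(-24,12),(-14,12),(4,14)):
    hit=manip.movel(list(tcp(10,y,39)),rate=30,contact_N=c); print(hit,py(),np.round(manip.read_ft_force(),1))
    if hit: break
manip.movel(list(tcp(10,py()-5,39)),rate=60)
manip.movel(list(tcp(10,py()-5,110)),rate=120)
print(manip.read_t())
manip.movel(list(tcp(-56,-46,110)),rate=120)
cv2.imwrite("pics/s5.png",cv2.resize(capture("scene")["image"][235:380,295:450,::-1],None,fx=4,fy=4))
print(manip.read_t())
```

```text
down hit False [ 0.13132888  0.13049023 -0.14301809]
False -32.6 [ 0.  -0.5  1. ]
False -23.6 [ 0.1  0.5 -0.3]
False -13.4 [0.3 0.4 0.6]
True -1.9 [-0.6 -1.9  0.4]
17.7583
18.575
```

View pics/s5.png

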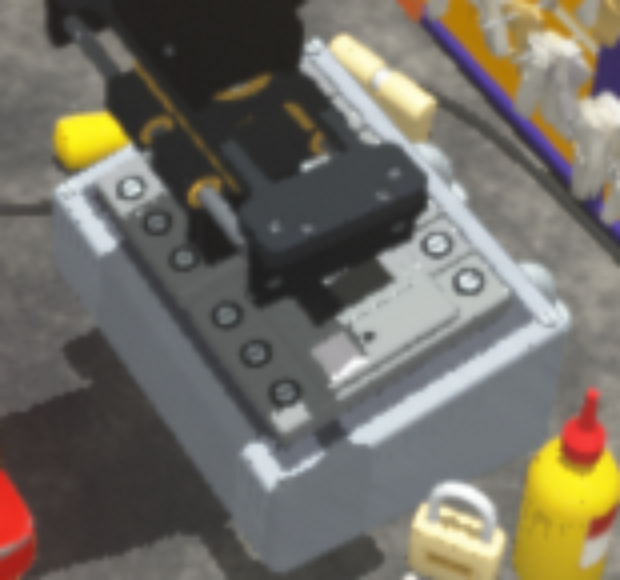

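The gripper hides the knob in this view, so I'll raise it and back off for a look from the top camera.

Run:
```python
from model import *
from station import manip, grip, capture, spot_in
import cv2
manip.movel(list(tcp(75,-60,170)),rate=250)
for c,o in (("top",0),("scene",1)):
    im=capture(c)["image"]; print(c,[(x["at"],x["conf"]) for x in spot_in(c,"knob_top")])
    cr=im[165:275,275:425] if o==0 else im[235:380,295:450]
    cv2.imwrite(f"pics/{c}6.png",cv2.resize(cr[:,:,::-1],None,fx=3.5,fy=3.5))
a=cv2.imread("pics/top6.png");b=cv2.imread("pics/scene6.png")
a=cv2.resize(a,(400,int(a.shape[0]*400/a.shape[1])));b=cv2.resize(b,(400,int(b.shape[0]*400/b.shape[1])))
o=np.zeros((max(len(a),len(b)),800,3),np.uint8);o[:len(a),:400]=a;o[:len(b),400:]=b;cv2.imwrite("pics/both6.png",o)
for y in(-14,14): print(world(top(S0+8.5,y,58),pose))
print(manip.read_t())
```

```text
top [([649.6, -199.0, 106.7], 0.53)]
scene [([639.0, -225.3, 106.7], 0.67)]
[ 628.18829931 -248.40095841  134.52516196]
[ 634.99068406 -221.23981776  134.52516196]
19.5
```

View pics/both6.png

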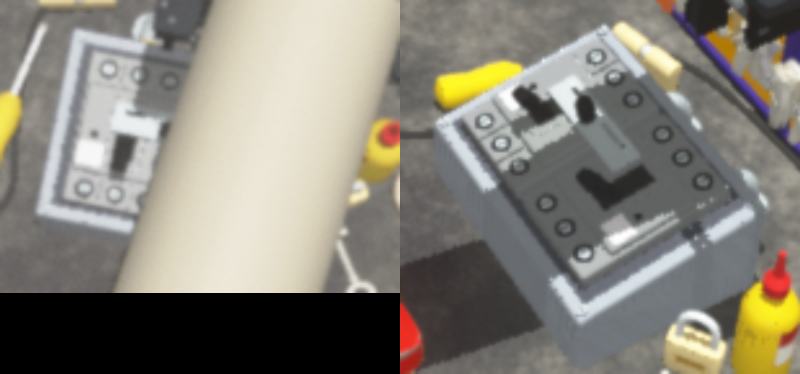

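In the scene half of the picture the knob (586,107) has moved left and the plate's right end clears the right lever's slot. The network gives a 27.9 mm shift, so it is at full travel. Now the right lever.

Run:
```python
from model import *
from station import manip, grip, capture, spot_in
import cv2
manip.movel(list(tcp(-58,-46,110)),rate=150)
manip.movel(list(tcp(-58,-46,47)),rate=80); print(np.round(manip.read_ft_force(),1))
for s in np.arange(-50,-1,6):
    manip.movel(list(tcp(s,-46,47)),rate=60); print(s,np.round(manip.read_ft_force(),1))
manip.movel(list(tcp(-8,-46,47)),rate=80)
manip.movel(list(tcp(-20,-46,110)),rate=120)
manip.movel([tcp(75,46,0)[0],tcp(75,46,0)[1],330],rate=250)
print(manip.read_t(),[(x["at"],x["conf"]) for x in (capture("scene"),spot_in("scene","knob_top"))[1]])
cv2.imwrite("pics/s7.png",cv2.resize(capture("scene")["image"][215:400,285:470,::-1],None,fx=3.2,fy=3.2))
```

```text
[ 0.7 -0.3 -0.3]
-50 [ 0.6  0.7 -0.3]
-44 [-6.6  0.4  1.7]
-38 [-17.7   4.3  12.8]
-32 [-10.   -0.    8.7]
-26 [-2.1 -0.1  0.1]
-20 [-0.2 -0.4 -0.6]
-14 [-0.2 -0.   0.3]
-8 [ 0.4 -0.5 -0. ]
-2 [ 0.7 -1.   0.7]
25.7 [([637.4, -223.9, 106.5], 0.92)]
```

View pics/s7.png

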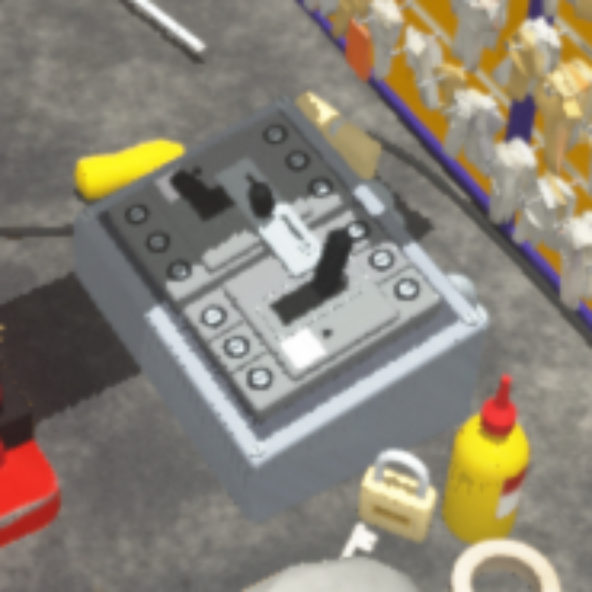

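The right lever leans to the rear (tip at (343,235)), the left lever to the front, and the knob is at the left. The oddments are unmoved and the arm is clear.

```bash
python3 -c "
from station import manip
print(manip.sign_off())"
```

```text
the job is handed in; nothing more can be done
None
```

The changeover is done and handed in at about 26 s: left lever off, interlock plate fully left, then right lever on, with nothing else in the final scene picture appearing moved and the arm clear of the panel.

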